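# Lower a telescoping pallet prop by one hole

## Task

The prop with the orange head stands one hole too high for the next pallet: squeeze in its yellow sprung button and start its upper tube down, let the button go again as soon as the tube is off its hole, then push the tube on down until it clicks into the very next hole, with the button sprung fully out. Push gently: never force the tube hard against its lock, neither before the button has freed it nor once it has clicked in. Leave the blue prop and everything else on the bench as they are.

Things in the scene. Friction and masses are not known exactly. Their poses are not given: they have to be found in the camera images.
- orange_prop: Telescoping prop with an orange head, bolted down: base plate 90 x 90 x 10 mm, upright post 22 mm square with holes, sliding upper tube over it. Origin on the bench under the post's axis; z up, x the way the button faces. The holes are hand drilled some 50 mm apart, irregularly: the next may lie anywhere from 38 to 66 mm below the present one, hidden in the tube: find it by feel.
- orange_top (a point): Centre of the flat black rubber pad (40 x 30 mm along the prop's x and y) on top of the orange head, 310 mm above the bench at the start; it moves with the upper tube. The head is 46 mm along x by 36 mm along y and reaches 48 mm down from under the pad (pad 6 mm thick); below it the upper tube is 42 x 34 mm and ends 174 mm below this point. The tube is stiff: it stays where it is left and needs about 2 to 6 N of downward push to slide. Axes as the prop's.
- orange_face (a point): Centre of the outer face of the yellow button (18 mm wide, 16 mm high) on the +x side of the orange head, 26 mm below the pad's top and 31.5 mm from the prop's axis when fully out. Its x axis points out of the head. The head's back face, for the other finger, is 23 mm from the prop's axis on the -x side. Pinching the button and the back of the head together presses it in: 54.5 mm over both when out, 48 mm when fully in.
- orange_button (a joint): How far the button is pressed in, m: 0 fully out (tooth in a hole), 0.0065 fully in; about 0.0045 when let go between holes, with the tooth riding on the post. The spring takes about 4.5 N to start and 9 N fully in; the tooth is clear of its hole from 0.0045 on.
- orange_tube (a joint): How far the upper tube has been slid down from its first hole, m (0 at the start, grows downwards). A locked tube has about 1.5 mm of play up and down.
- orange_tooth: Steel lock tooth inside the tube (7 mm high), fixed to the button, 74 mm below it, on the far side of the post; the holes are 10 mm high. Pressing the button draws it out of its hole; when the button is let go it springs into the next hole it meets. Out of sight. It must not be loaded with more than 30 N, so stop pushing when the resistance jumps.
- blue_prop: The same kind of prop with a blue head and a black button, bolted to the bench; leave it alone. Origin on the bench under its axis.
- blue_tube (a joint): How far the blue prop's tube has slid down, m; it stays at 0.
- pallet_block: wooden pallet block 145 x 100 x 78 mm; a bystander, origin at its underside
- slat: pallet slat 100 x 420 x 20 mm, lying flat; a bystander, origin at its underside
- hammer: hammer lying on the bench, about 300 mm long; a bystander, origin at its underside
- offcut: wooden offcut 90 x 75 x 22 mm lying on the pallet block; a bystander, origin at its underside
- nail_tray: red two-compartment tray 160 x 120 x 45 mm; a bystander, origin at its underside
- nail_coil: coil of copper-coloured nails with an orange band, 70 mm across, 30 mm high; a bystander, origin at its underside

How it is judged:
By the outcome, as a careful person would: the job done as asked, in the order asked, and still so for the second after the job is handed in, with the robot touching nothing.
It also fails if it takes over 43 s, if anything falls off the work surface, if the arm or the gripper's body presses on something with over 40 N, if the wrist force passes 120 N, or if a joint passes its speed limit or range.

## Robot

A 6-joint arm with a two-finger parallel gripper is mounted at the origin on the work surface. World frame = base frame: x ahead of the robot, y to its left, z up, the work surface at z = 0. Lengths are in mm, angles in rad, forces in N, time in s.
With the tool pointing down it reaches from about 325 to 875 mm from the base axis. Payload 4.4 kg.
Tool frame: the origin (TCP) lies on the centre line of the jaws, within the pads' length; the fingertips stand ahead of it and the grasp point (between the pads) lies 6 mm ahead of it (ctrl.tcp_to_tips is the z of the fingertips in the tool frame, in mm); z points along the fingers, y is the direction in which the jaws open and shut (so a half turn about z gives the same grasp; the last joint's range is limited). The gripper opens to 85 mm and grips with 20 to 120 N. Pads are 22 mm wide; open, the fingers measure 114 mm over their backs; the gripper's body (76 mm by 85 mm) begins 54 mm behind the grasp point. The pads swing forward as they close: fully open they stand 13 mm farther back than shut.
Start: joints at [-1.349, 0.207, 1.542, -0, 1.393, -0.15], TCP at [209.417, -535.511, 256.282] pointing down, gripper open.
Joint ranges: [-2.73, 2.73], [-0.86, 2.22], [0.23, 2.46], [-1.11, 4.25], [0.08, 2.63], [-2.82, 2.82]. Speed limits (rad/s): [2.79, 2.79, 3.14, 3.14, 3.14, 3.14].

## Interface

Orientations are given as a 3x3 rotation matrix whose columns are the frame's x, y, z axes.
In Python, from plant import ctrl, sensors, optics gives the robot as it stands. Calls block until the motion is done:
- ctrl.move_ptp(position, orientation): joint-space move of the TCP to a pose.
- ctrl.move_l(position, rot=None, vel=150, threshold=None): straight line of the TCP; rot=None keeps the orientation; vel is the mean speed in mm/s. With threshold (N) it stops when the force on the tool has changed by that much, and returns True; else False.
- ctrl.set_joints(angles): joint-space move.
- ctrl.gripper_to(opening, force=None): finger opening in mm; force is the grip in N (None keeps the last); returns when the fingers have stopped.
- ctrl.hold(seconds).
- ctrl.solve_ik(position, orientation): joint angles nearest the present ones, or None.
- sensors.read_state(): the state.
- optics.grab_frame(name): name is "side" or "top"; returns (picture, depth): 384x512x3 uint8, red, green, blue; 384x512 float32, mm along the optical axis (not along the pixel's ray), 0 where there is no reading.
- optics.camera_params(name): a dict with "mtx" (3x3 intrinsics, pixels), "R" (3x3) and "t" (3): a world point X has camera coordinates R X + t. Camera axes: x right, y down, z forward; pixel columns grow to the right and rows downward; lengths in mm; the calibration is good to about 2 mm. A picture is of the moment at which its call begins. camera_params takes no time and is no camera call.
A pose or a line that the arm cannot do raises ctrl.MotionError and nothing moves.
- ctrl.finish_job(): hands the job in, once; it reports no verdict.
The state is a dict: "t": time; "q": joint angles; "qvel": joint speeds; "tau": joint torques, N m; "eef_pos": TCP position; "eef_rot": TCP orientation; "force": force on the tool from outside, world axes, zero at the start; "wrist_torque": the same for the moment, N m; "grip_width": finger opening in mm.
Only numpy, scipy, OpenCV 4.12 (cv2) and the standard library are available. Lean on these libraries where they do the work, as an engineer would, in place of code of your own. Each camera call takes 0.05 s, during which the arm holds its last target. There are 200 camera calls.

## Working session

There is one attempt and no reset: what is moved stays moved. The work goes in short steps, each a Python script; the robot and the scene stay as the last script left them, time stands still between calls to the robot, and variables do not carry over. Pictures are saved under pics/ and viewed, about 8 in all and at most 12, crops included, and the job is handed in when it is done.

```bash
ls; mkdir -p pics
python3 - <<'E'
from plant import ctrl,sensors,optics
import cv2,numpy as np
for n in("side","top"):
    p,d=optics.grab_frame(n); np.savez(f"pics/{n}0.npz",p=p,d=d)
    cv2.imwrite(f"pics/{n}0.png",p[:,:,::-1]); c=optics.camera_params(n); print(n,c["mtx"],c["R"],c["t"])
print(ctrl.tcp_to_tips,sensors.read_state())
E
```

```text
pics
side [[441.61520456   0.         252.49070785]
 [  0.         441.61520456 181.15116827]
 [  0.           0.           1.        ]] [[-0.7793143  -0.62627833 -0.02108745]
 [-0.34424743  0.45600095 -0.82070509]
 [ 0.52360571 -0.63232791 -0.57096276]] [ 473.0369068   370.1597369  1564.55066355]
top [[480.21338957   0.         254.83202016]
 [  0.         480.21338957 186.06126498]
 [  0.           0.           1.        ]] [[ 0.02200997 -0.99969677 -0.01104214]
 [-0.98824254 -0.02008363 -0.15156954]
 [ 0.15130181  0.01424836 -0.98838492]] [  13.35048537  623.77939189 1799.60168982]
25.0 {'t': 0.1, 'q': array([-1.34850032e+00,  2.07389745e-01,  1.54287053e+00, -1.26939211e-05,
        1.39352034e+00, -1.50500974e-01]), 'qvel': array([-0.00057051,  0.00154339, -0.00344885,  0.00065089, -0.00079226,
        0.00010272]), 'tau': array([-7.46781188e-04, -3.84093225e+01, -2.92547643e+01, -2.79378901e-04,
        4.92888037e-03, -6.80513512e-07]), 'eef_pos': array([ 209.26467045, -534.85398525,  255.18244086]), 'eef_rot': array([[ 9.31311528e-01,  3.64223274e-01, -4.94566514e-04],
       [ 3.64223473e-01, -9.31309142e-01,  2.13136827e-03],
       [ 3.15699616e-04, -2.16510058e-03, -9.99997606e-01]]), 'force': array([-0.40473382,  0.00072689, -0.63529364]), 'wrist_torque': array([0.01001304, 0.00515139, 0.00250976]), 'grip_width': 85.6680533897638}
```

```bash
python3 -c "
import cv2,numpy as np
a=cv2.imread('pics/side0.png');b=cv2.imread('pics/top0.png')
cv2.imwrite('pics/both0.png',cv2.resize(np.vstack([a,b]),None,fx=.78,fy=.78))"
```

```text
(no output)
```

View pics/both0.png

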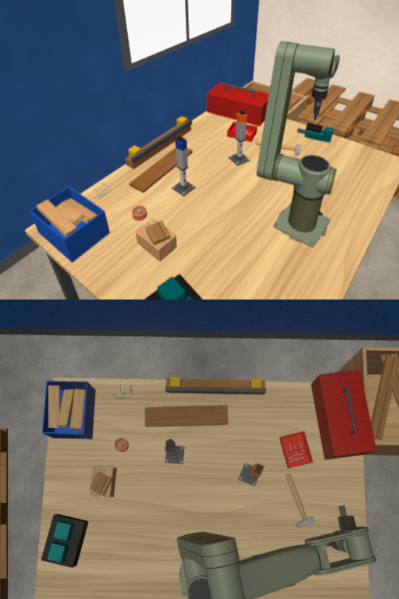

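The orange prop shows at about side px (310,150) and top px (323,218). Next I measure it from colour and depth, with zoomed crops.

```bash
cat > h.py <<'E'
import cv2,numpy as np
from plant import ctrl,sensors,optics
def cloud(n,p,d):
    c=optics.camera_params(n); v,u=np.mgrid[:384,:512]
    r=np.stack([u,v,np.ones_like(u)],-1)@np.linalg.inv(c["mtx"]).T*d[...,None]
    return (r-c["t"])@c["R"]
E
python3 - <<'E'
from h import *
ims=[]
for n,(u,v) in (("side",(308,165)),("top",(324,222))):
    z=np.load(f"pics/{n}0.npz"); p,d=z["p"],z["d"]; X=cloud(n,p,d)
    c=p[v-48:v+48,u-40:u+40,::-1]; ims.append(cv2.resize(c,None,fx=5,fy=5,interpolation=cv2.INTER_NEAREST))
    hsv=cv2.cvtColor(p,cv2.COLOR_RGB2HSV); sub=np.zeros(d.shape,bool); sub[v-48:v+48,u-40:u+40]=1
    H,S,V=[hsv[...,i].astype(int) for i in range(3)]
    for name,m in(("orange",(H>4)&(H<16)&(S>190)),("yellow",(H>=20)&(H<34)&(S>170)),("high",(X[...,2]>285)&(X[...,2]<330)),("hi_dark",(X[...,2]>300)&(X[...,2]<320)&(V<90))):
        m=m&sub&(d>0); q=X[m]
        if len(q): print(n,name,len(q),q.mean(0).round(1),q.min(0).round(),q.max(0).round(), np.argwhere(m).mean(0)[::-1].round(1))
    m=sub&(X[...,2]>303)&(X[...,2]<320); q=X[m]
    if len(q)>5: r=cv2.minAreaRect(q[:,:2].astype(np.float32)); print(r)
cv2.imwrite("pics/crop0.png",np.hstack(ims))
E
```

```text
side orange 164 [ 510.4 -275.3  243.2] [  455. -1656.  -343.] [1106. -197.  306.] [309.7 150.4]
side high 184 [336.1 -71.5 309. ] [ 141. -246.  285.] [510. 105. 330.] [322.5 176.1]
side hi_dark 27 [ 484.1 -227.7  306.3] [ 466. -246.  303.] [ 500. -215.  313.] [309.8 143.7]
((331.8282165527344, -67.13046264648438), (43.70964050292969, 477.3775939941406), 44.34113311767578)
top orange 13 [ 505.6 -240.2  261. ] [ 461. -383.   36.] [ 666. -205.  307.] [331.9 213.5]
top yellow 7 [ 510.6 -238.5  289.6] [ 508. -244.  285.] [ 512. -230.  295.] [333.4 210.3]
top high 174 [ 484.4 -225.8  306. ] [ 458. -249.  285.] [ 512. -203.  319.] [330.3 217.7]
top hi_dark 86 [ 485.7 -228.4  310.3] [ 467. -245.  301.] [ 506. -211.  319.] [331.3 217.2]
((483.43072509765625, -225.6410369873047), (35.5423698425293, 41.87115478515625), 65.22691345214844)
```

View pics/crop0.png

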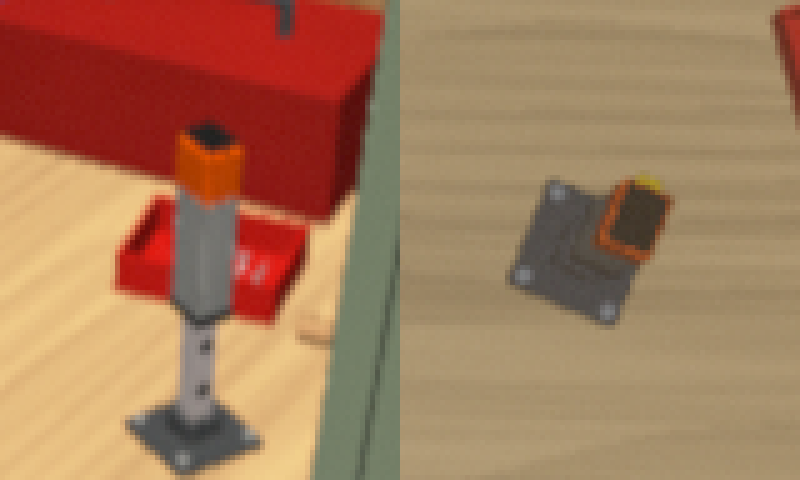

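The crops show the button on the upper right (top px about 333,210), so it faces +x and slightly -y, at a yaw of about -22°. The screws are at top px (315.6,212), (308.4,229) and (325.4,236.4). I'll cross-check the yaw and axis using the screws and the pad.

```bash
cat >> h.py <<'E'
def ray(n,uv,z):
    c=optics.camera_params(n); C=-c["R"].T@c["t"]
    d=c["R"].T@np.linalg.inv(c["mtx"])@[uv[0],uv[1],1.]
    return C+d*(z-C[2])/d[2]
E
python3 - <<'E'
from h import *
a,b,c=[ray("top",s,12) for s in((315.6,212),(308.4,229),(325.4,236.4))]
print("axis from screws",(a+c)/2,np.linalg.norm(a-b),np.linalg.norm(c-b)); e=a-b;print(np.degrees(np.arctan2(e[1],e[0])));e=b-c;print(np.degrees(np.arctan2(e[1],e[0]))-90)
for n,box in(("top",(318,205,345,232)),("side",(300,138,318,150))):
    z=np.load(f"pics/{n}0.npz"); p,d=z["p"],z["d"]; X=cloud(n,p,d)
    x0,y0,x1,y1=box; hsv=cv2.cvtColor(p,cv2.COLOR_RGB2HSV)
    m=np.zeros(d.shape,np.uint8); m[y0:y1,x0:x1]=((hsv[...,1]<150)&(X[...,2]>296)&(X[...,2]<325)&(hsv[...,2]<90))[y0:y1,x0:x1]
    k,l,s,ce=cv2.connectedComponentsWithStats(m); i=1+np.argmax(s[1:,4]); 
    P=np.array([ray(n,(u,v),310)[:2] for v,u in np.argwhere(l==i)],np.float32)
    print(n,s[i],ce[i],ray(n,ce[i],310),cv2.minAreaRect(P),P.mean(0))
# head outline in top view (everything high)
z=np.load("pics/top0.npz"); X=cloud("top",z["p"],z["d"]); m=np.zeros((384,512),bool); m[200:236,312:350]=1
m&=(X[...,2]>296)&(X[...,2]<325)
P=np.array([ray("top",(u,v),307)[:2] for v,u in np.argwhere(m)],np.float32); print(len(P),cv2.minAreaRect(P),P.mean(0))
w=np.linalg.svd(P-P.mean(0),full_matrices=False)[2][0]; print(np.degrees(np.arctan2(w[1],w[0])))
E
```

```text
axis from screws [ 484.92142284 -230.15748628   12.        ] 71.99616121113934 70.93094148916792
-22.531664326568578
-22.432927838421804
top [326 211  11  13  87] [331.32183908 217.18390805] [ 485.76605817 -228.48021131  310.        ] ((485.9292907714844, -228.54969787597656), (25.161052703857422, 35.39865493774414), 68.27507781982422) [ 485.77536 -228.48138]
side [306 142   8   4  23] [309.69565217 143.69565217] [ 480.97826199 -221.71286672  310.        ] ((481.13262939453125, -221.83102416992188), (22.122507095336914, 29.452322006225586), 60.241661071777344) [ 481.00275 -221.73193]
155 ((484.11639404296875, -226.07467651367188), (36.50210952758789, 45.79376983642578), 67.79377746582031) [ 483.79507 -226.25105]
157.85138
```

```bash
cat >> h.py <<'E'
A=np.array([484.7,-228.2,0]); yaw=np.radians(-22.5)
ex=np.array([np.cos(yaw),np.sin(yaw),0]); ey=np.array([-ex[1],ex[0],0])
def R(s):
    y=s*ex; z=np.array([0,0,-1.]); return np.stack([np.cross(y,z),y,z],1)
def P(dx,dy,z): return A+dx*ex+dy*ey+[0,0,z]
def st(tag=""):
    s=sensors.read_state(); f=s["force"]; d=s["eef_pos"]-A
    print(tag,"t%.2f"%s["t"],"loc",np.round([d@ex,d@ey,d[2]],1),"f",np.round([f@ex,f@ey,f[2]],1),"g%.1f"%s["grip_width"],flush=True); return s
E
python3 - <<'E'
from h import *
for s in(1,-1): print(s,ctrl.solve_ik(P(1,0,420),R(s)),ctrl.solve_ik(P(1,0,290),R(s)))
s0=sensors.read_state()
q=[(np.abs(ctrl.solve_ik(P(1,0,420),R(s))[5]),s) for s in(1,-1) if ctrl.solve_ik(P(1,0,420),R(s)) is not None]
s=min(q)[1]; print("sign",s)
ctrl.move_l(s0["eef_pos"]+[0,0,165],vel=200)
ctrl.move_ptp(P(1,0,420),R(s)); st("hover")
for n in("side","top"):
    p,d=optics.grab_frame(n); np.savez(f"pics/{n}1.npz",p=p,d=d)
    u,v=(308,145) if n=="side" else (330,215)
    cv2.imwrite(f"pics/{n}1.png",cv2.resize(p[v-48:v+48,u-40:u+40,::-1],None,fx=5,fy=5,interpolation=cv2.INTER_CUBIC))
a=cv2.imread("pics/side1.png");b=cv2.imread("pics/top1.png");cv2.imwrite("pics/b1.png",np.hstack([a,b]))
E
```

```text
1 [-6.01233559e-01  4.84879044e-02  1.38762895e+00 -4.44089210e-16
  1.70547579e+00 -2.08534478e-01] [-6.01233559e-01  9.99513261e-02  1.59331655e+00 -4.44089210e-16
  1.44832478e+00 -2.08534478e-01]
-1 None None
sign 1
hover t2.59 loc [  1.   -1.  419.8] f [-0.1 -0.1 -0.4] g85.3
```

View pics/b1.png

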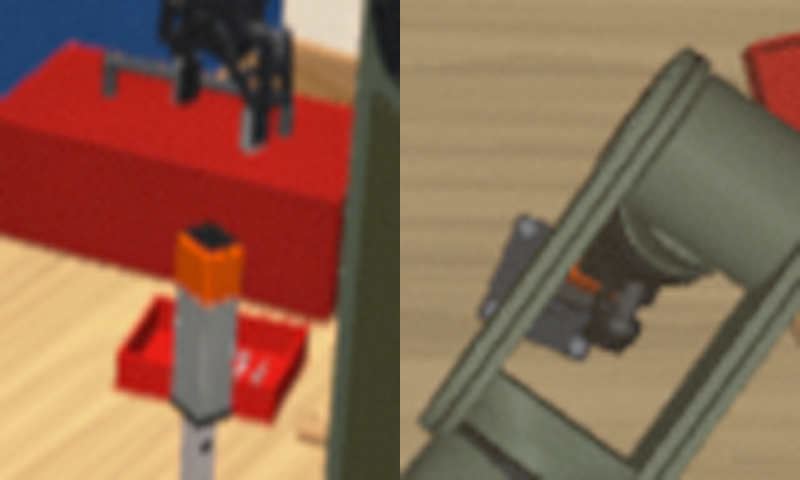

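In the side crop the fingertip midpoint, px (218,125), lies over the pad's centre at px (210,235) once the prop's image lean is allowed for. Next I descend around the head and pinch.

Run:
```python
from h import *
st()
print(ctrl.move_l(P(1,0,289),vel=90,threshold=10)); st("down")
if sensors.read_state()["eef_pos"][2]<292:
    ctrl.gripper_to(58,20); st("58")
    ctrl.gripper_to(44,20); st("pinch")
for n in ("side",):
    p,d=optics.grab_frame(n); u,v=308,145
    cv2.imwrite(f"pics/side2.png",cv2.resize(p[v-48:v+48,u-48:u+48,::-1],None,fx=5,fy=5,interpolation=cv2.INTER_CUBIC))
```

```text
t2.69 loc [  1.   -1.2 419.9] f [-0.7 -0.3  0.3] g85.6
False
down t4.30 loc [ 1.400e+00 -1.000e-01  2.898e+02] f [-0.2 -0.9  1.2] g85.4
58 t4.69 loc [ 3.000e+00 -1.000e-01  2.901e+02] f [ 4.8 -0.6  0.2] g58.2
pinch t4.92 loc [ 2.600e+00 -1.000e-01  2.905e+02] f [3.6 0.7 2.4] g47.7
```

View pics/side2.png

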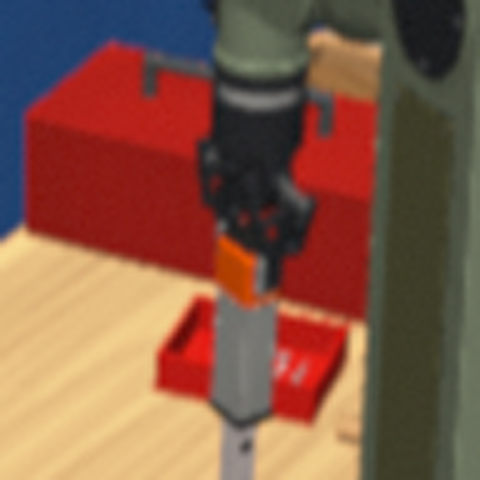

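The head is held between the fingers at px (215-270,240-300). The grip width is 47.7, so the button is fully in. Now I slide down about 9 mm.

Run:
```python
from h import *
s=st("before"); z0=s["eef_pos"][2]
h=False
for dz in (3,6,9):
    h=ctrl.move_l(P(2.6,-.1,z0-dz),vel=15,threshold=14); s=st(f"{dz} {h}")
    if h: break
```

```text
before t4.97 loc [ 2.600e+00 -1.000e-01  2.904e+02] f [3.9 0.5 2.3] g47.5
3 False t5.28 loc [ 2.700e+00 -1.000e-01  2.873e+02] f [1.  0.9 2.7] g47.4
6 False t5.62 loc [ 2.70e+00 -1.00e-01  2.84e+02] f [1.9 0.9 0.6] g47.4
9 False t5.97 loc [ 2.700e+00 -1.000e-01  2.811e+02] f [1.6 0.1 1.3] g47.4
```

Run:
```python
from h import *
ctrl.gripper_to(85,20); st("open")
ctrl.move_l(P(2.6,-.1,375),vel=120); ctrl.gripper_to(0,20); st("closed")
p,d=optics.grab_frame("side"); u,v=308,145
cv2.imwrite(f"pics/side3.png",cv2.resize(p[v-48:v+48,u-48:u+48,::-1],None,fx=5,fy=5,interpolation=cv2.INTER_CUBIC))
ctrl.move_l(P(1.6,-.1,340),vel=60,threshold=8); st("340")
print(ctrl.move_l(P(1.6,-.1,318),vel=12,threshold=3.5)); st("touch")
```

```text
open t6.43 loc [ 2.000e+00 -1.000e-01  2.809e+02] f [0.4 0.4 0.3] g85.1
closed t8.13 loc [ 2.600e+00 -1.000e-01  3.751e+02] f [-0.8 -0.5 -0.2] g-0.0
340 t8.92 loc [ 1.700e+00 -1.000e-01  3.401e+02] f [-0.4 -0.3 -0.2] g0.0
True
touch t10.19 loc [ 1.600e+00 -1.000e-01  3.234e+02] f [ 0.2 -0.4  3.7] g0.1
```

View pics/side3.png

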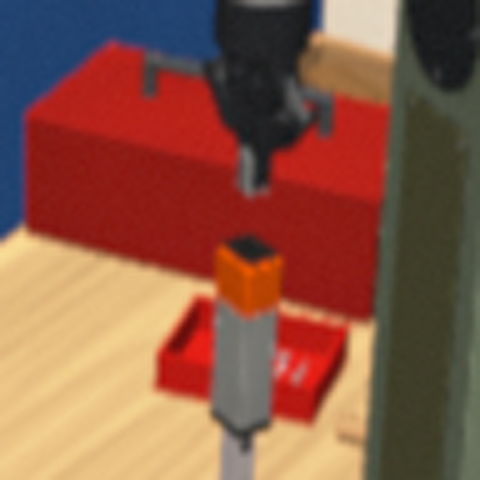

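The tube has dropped: the head is lower, and the closed tips at px (253,190) are above the pad at px (250,245). Touch was at tip z of about 298 (about 301 expected). Now I push down slowly to the click.

Run:
```python
from h import *
h=ctrl.move_l(P(1.6,-.1,263),vel=9,threshold=9); s=st(f"push {h}")
ctrl.hold(.1); st("held")
```

```text
push True t15.08 loc [ 1.700e+00 -1.000e-01  2.722e+02] f [-1.3  0.9  3. ] g0.0
held t15.18 loc [ 1.700e+00 -1.000e-01  2.721e+02] f [0.4 0.1 3.5] g-0.0
```

Run:
```python
from h import *
z=sensors.read_state()["eef_pos"][2]
for i in range(6):
    h=ctrl.move_l(P(1.6,-.1,z-.6*(i+1)),vel=5,threshold=7); s=st(f"push {h}")
    if h or s["force"][2]>12: break
```

```text
push False t15.53 loc [ 1.700e+00 -1.000e-01  2.721e+02] f [-1.4  0.3  4.8] g0.0
push False t15.79 loc [ 1.700e+00 -1.000e-01  2.721e+02] f [-2.7 -1.   7.7] g-0.2
push False t16.06 loc [ 1.700e+00 -1.000e-01  2.721e+02] f [-3.1  0.5  9.7] g0.3
push False t16.32 loc [ 1.700e+00 -1.000e-01  2.721e+02] f [-4.7  1.5 13.7] g-0.1
```

The tube is firm: no motion at 13.7 N, with a slide of about 61 mm. Now I retreat and check with the top camera.

Run:
```python
from h import *
ctrl.move_l(P(1.6,-.1,300),vel=80); 
ctrl.move_l(P(1.6,-.1,420),vel=150); st()
ctrl.set_joints([-1.349,.0,1.35,0,1.7,-.15]); st()
ims=[]
for n in("side","top"):
    p,d=optics.grab_frame(n); np.savez(f"pics/{n}4.npz",p=p,d=d); p0=np.load(f"pics/{n}0.npz")["p"]
    u,v=(308,165) if n=="side" else (326,220)
    r=30 if n=="top" else 40
    for q in(p0,p): ims.append(cv2.resize(q[v-r:v+r,u-r:u+r,::-1],(390,290) if 0 else (300,300),interpolation=cv2.INTER_CUBIC))
    X=cloud(n,p,d)
    if n=="top":
        for nm,q,dd in(("0",p0,np.load("pics/top0.npz")["d"]),("4",p,d)):
            X=cloud(n,q,dd); zt=310 if nm=="0" else 248
            hsv=cv2.cvtColor(q,cv2.COLOR_RGB2HSV).astype(int); m=np.zeros(d.shape,bool); m[195:240,310:350]=1
            ye=m&(hsv[...,0]>=20)&(hsv[...,0]<36)&(hsv[...,1]>150)
            # saturation-weighted yellow in the region near the button
            uv=np.argwhere(ye)[:,::-1]
            W=np.array([ray(n,t,zt-18) for t in uv])-A
            print(nm,len(uv),"yellow x along prop",np.round(np.sort(W@ex),1),"mean y",(W@ey).mean().round(1))
            pm=m&(X[...,2]>zt-12)&(X[...,2]<zt+12); print("top median z",np.median(X[pm][:,2]),pm.sum())
cv2.imwrite("pics/c4.png",np.vstack([np.hstack(ims[:2]),np.hstack(ims[2:])]))
```

```text
t17.80 loc [  1.1  -0.  418.6] f [-0.5 -0.2 -1. ] g0.4
 t19.27 loc [-155.8 -361.1  465.2] f [-0.4 -0.2 -1. ] g0.2
0 9 yellow x along prop [24.7 25.2 26.1 26.5 27.4 27.8 29.1 29.5 30.4] mean y 1.4
top median z 308.18419194288174 150
4 9 yellow x along prop [25.1 25.5 26.5 26.9 28.3 28.7 29.7 30.1 31.5] mean y 1.4
top median z 246.24515515148389 141
```

View pics/c4.png

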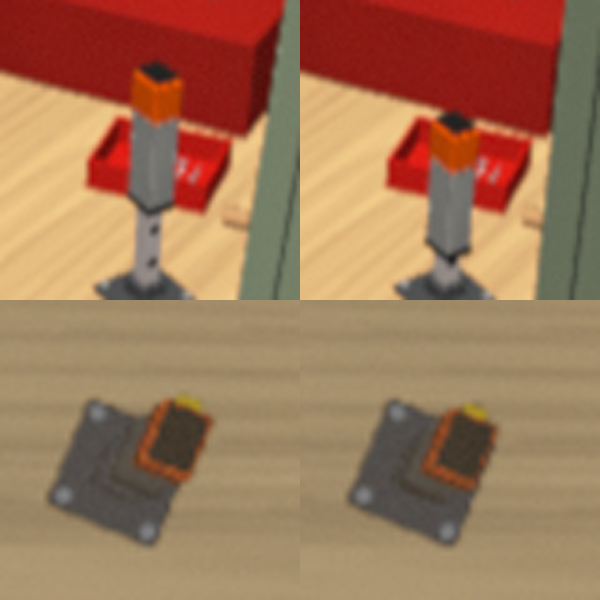

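The views show the head about 62 mm lower. The yellow button (lower right panel, px (475,411)) sticks out as far as it did at the start (31.5 vs 30.4 mm at its outer edge). Handing in.

```bash
python3 -c "
from plant import ctrl
print(ctrl.finish_job())"
```

```text
the job is handed in; nothing more can be done
None
```

The orange prop is down one hole: its tube is locked about 62 mm lower and the yellow button is sprung out. I handed the job in with the arm clear, at about 19 s on the robot's clock; the handover gives no verdict.

**How it went:** I pinched the button fully in with 20 N (grip width 47.5 mm) and slid the tube down about 9 mm. I then let the button go and pushed on the pad with closed fingertips at 9 mm/s until the resistance jumped.

**Lock:** the tube did not move under a gentle re-push of 13.7 N. I saw no force near 30 N, but I only read it between moves, so the brief peak at the click itself was not recorded.

**Travel:** the pad's height by depth went from 308.2 to 246.2 mm, within the 38–66 mm expected for the next hole.

**Button:** in the top view its outer edge is 31.5 mm from the axis, against 30.4 mm at the start. The camera's pixels are about 3–4 mm there, so this is a coarse check.

**Disagreements:**
- The side view put the pad about 7 mm off the top view. I used the top view and base screws, and the pinch then settled within about 2 mm of that.
- The first touch on the pad was about 3 mm lower than expected, probably because the touch slid the tube slightly.

**Other items:** the robot made no contact with the blue prop or anything else that I know of, but I did not measure their positions again.

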